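Put the label printer back in service and print the soap's label

TASK

The label printer has just been given a new roll and still stands open and switched off: with light fingertip presses, push its cover fully shut, then switch it on by pressing down the raised front half of its power rocker, and then tap the scale's print key (the wide one at the right-hand end of the row) to print the label for the soap on the pan, and take the hand away. Close the cover without slamming it, press no other key, and grasp, lift or shift nothing: the soap, the pan and everything else on the counter are left alone.

Things in the scene. Friction and masses are not known exactly. Their poses are not given: they have to be found in the camera images.
- printer: label printer, fixed, 210 deep (x) x 130 mm wide (y). Origin: centre of its underside; front = -x, towards the robot; +y to the left seen from the robot. Dark base 85 mm high; the front 60 mm of its top is a level deck with a power rocker on the right, a feed key on the left; behind it the light grey cover, hinged at the rear. Shut, the cover's front wall is at x = -45 mm, 130 mm high
- cover (a joint): opening angle of the printer's cover, rad: 0 shut, up to 1.2 open; starts at 0.5 to 1.0. It is a rigid shell 140 mm long, 130 mm wide and 40 mm deep. A friction hinge keeps it where it is left; it takes 1 to 2 N at its front edge to close it, and at 0 it meets its stop, where the shut cover gives up to 6 mm straight down on springs (5 N to start, then 2 N per mm) and comes back.
- cover_hinge (a point): middle of the cover's hinge line (parallel to the printer's y axis), 95 mm behind the printer's origin, 90 mm above the counter
- cover_front (a point): a point on the cover's outer (upper) face, mid-width, 15 mm behind its front edge: 125 mm from the hinge along the cover and 40 mm off it at right angles. With the cover shut it lies at x = -30, y = 0 mm in the printer's frame, 130 mm above the counter
- rocker (a joint): the printer's power rocker, rad: 0 = off (its front half, towards the robot, stands up; its rear half is level), 0.35 = on (front half pressed down level, rear half up). It stays where it is left; about 2 to 4 N on the front half presses it over; beyond its stop it gives up to 5 mm on a spring (4 N to start, then 2 N per mm).
- rocker_front (a point): where to press the rocker: on the face of its front half, 13 mm ahead of its pivot. The rocker is a V-shaped mid-grey plate, 36 mm long (x) and 24 mm wide (y), its pivot at x = -77, y = -33 mm in the printer's frame, 99 mm above the counter. Off, this point is 4.5 mm above the pivot; on, level with it.
- feed_key (a joint): travel of the printer's round feed key, 18 mm wide, at x = -82, y = +38 mm in the printer's frame; 0 up, 0.008 m down. To be left alone.
- scale: bench scale, fixed to the counter, 270 deep (x) x 220 mm wide (y). Origin at the centre of its underside; its front is its -x side, towards the robot, +y to the left seen from the robot. Front deck 45 mm high with a display and, along the front edge, a row of four dark grey keys: three square ones (22 mm) and, at the right-hand end, the wide print key.
- pan: the scale's steel weighing pan, 190 x 214 mm, a flat plate fixed on the scale behind the deck, its top 75 mm above the counter; origin at the centre of its underside. To be left alone.
- print_key (a joint): travel of the wide print key; 0 up, 0.008 m fully down. Sprung: 1.8 N to start, 6.6 N fully down; half-way is enough; it comes back up by itself.
- print_top (a point): centre of the top face of the print key, which is 24 (x) x 50 mm (y), at x = -112, y = -65 mm in the scale's frame, 55.5 mm above the counter when up
- key_a (a joint): travel of the left-hand square key of the scale, at x = -112, y = +85 mm in its frame; 0 up, 0.008 m down. To be left alone.
- key_b (a joint): the same for the second square key, at y = +45 mm
- key_c (a joint): the same for the third square key, at y = +5 mm, 70 mm from the print key
- soap_mid (a point): centre of the dusky pink bar of soap, 62 x 90 x 30 mm, lying loose on the scale's pan. To be left alone.
- dropper: amber dropper bottle, 34 mm wide, 102 mm tall, standing between printer and scale; origin at the centre of its underside. To be left alone.
- bear: brown bear-shaped soap, 50 mm wide, 73 mm tall, standing between printer and scale, farther back than the dropper bottle; origin at the centre of its underside. To be left alone.
- core: empty cardboard label core, tube 39 mm wide, 86 mm tall, standing on end in front of the printer; origin at the centre of its underside. To be left alone.
- candle: jar candle with wooden lid, 72 mm wide, 85 mm tall, on the left; origin at the centre of its underside. To be left alone.
- hive: beehive-shaped candle, 58 mm wide, 68 mm tall, on the right; origin at the centre of its underside. To be left alone.
- bar: bar of soap lying on the counter, 85 x 58 x 28 mm, on the right; origin at the centre of its underside. To be left alone.
- tin: round tin, 66 mm wide, 40 mm tall, far back in the middle; origin at the centre of its underside. To be left alone.

How it is judged:
On the way, in this order (a step that is already met when the one before it is completed fails the run):
1. the printer's cover is shut, while the rocker is still off (value of joint cover below 0.04 rad and value of joint rocker below 0.17 rad), for 0.1 s.
2. the printer's rocker is pressed over to on (value of joint rocker above 0.28 rad and value of joint cover below 0.04 rad), for 0.1 s.
3. the scale's print key is pressed with the printer on and shut (all of step 2 and value of joint print_key above 0.003 m), for 0.04 s.
At the end, for the whole second after the job is handed in: The cover is shut (within 0.04 rad, about 5 mm at its front edge), the rocker is on (over 0.28 of 0.35 rad), all keys are up again (within 1.5 mm), the soap is within 8 mm and the other loose things within 15 mm of where they stood, and the robot is clear of everything (all of step 2 and value of joint each of print_key, feed_key, key_a, key_b, key_c below 0.0015 m and distance of soap_mid from where it was at the start of the episode below 0.008 m and distance of each of dropper, bear, core, candle, hive, bar, tin from where it was at the start of the episode below 0.015 m); the robot touches nothing.
It fails at once if out of order: the printer switched on with its cover open, or the print key pressed with the printer off ((value of joint rocker above 0.17 rad and value of joint cover above 0.1 rad) or (value of joint print_key above 0.0025 m and value of joint rocker below 0.17 rad)).
It fails at once if the printer's feed key or another key of the scale is pressed (value of joint any of feed_key, key_a, key_b, key_c above 0.0025 m).
It fails at once if the cover slammed (over 4 rad/s), or the printer or scale pressed hard (over 40 N) (velocity of joint cover below -4 rad/s or contact force between any of the fingers, the arm and printer above 40 N or contact force between any of the fingers, the arm and scale above 40 N).
It fails at once if the pan touched, or the soap on it shifted or lifted (over 8 mm) (contact force between any of the fingers, the arm and pan above 1 N or distance of soap_mid from where it was at the start of the episode above 0.008 m).
It fails at once if something else on the counter is shifted, tipped or lifted (over 15 mm or 0.3 rad) (distance of any of dropper, bear, core, candle, hive, bar, tin from where it was at the start of the episode above 0.015 m or angle between any of dropper, bear, core, candle, hive, bar, tin's own z axis and vertical above 0.3 rad).
It also fails if it takes over 43 s, if anything falls off the work surface, if the arm or the gripper's body presses on something with over 40 N, if the wrist force passes 120 N, or if a joint passes its speed limit or range.

ROBOT

A 7-joint arm with a two-finger parallel gripper is mounted at the origin on the work surface. World frame = base frame: x ahead of the robot, y to its left, z up, the work surface at z = 0. Lengths are in m, angles in rad, forces in N, time in s.
With the tool pointing down it reaches from about 0.4 to 0.85 m from the base axis. Payload 10.4 kg.
Tool frame: the origin (TCP) lies where the fingers leave the gripper's body, on its centre line; the fingertips stand 70 mm ahead of it and the grasp point (between the pads) lies 51 mm ahead of it; z points along the fingers, y is the line along which they close (so a half turn about z gives the same grasp; the last joint's range is limited). The gripper opens to 87 mm and grips with 3 to 60 N. Pads are 19 mm wide; open, the fingers measure 117 mm over their backs; the gripper's body (75 mm by 190 mm) begins 51 mm behind the grasp point.
Start: joints at [-1.136, 0.332, -0.065, 1.46, 0.022, 1.35, -0.088], TCP at [0.276, 0.561, 0.292] pointing down, gripper open.
Joint ranges: [-2.6, 2.6], [-0.5, 2.12], [-1.47, 1.34], [0.16, 2.42], [-1.27, 4.41], [0.06, 2.06], [-2.6, 2.6]. Speed limits (rad/s): [2.22, 2.22, 2.79, 2.79, 3.14, 3.14, 3.14].

INTERFACE

Orientations are given as a unit quaternion [x, y, z, w].
In Python, from station import * gives the robot as it stands. The module is installed in compiled form; this text tells all that it offers.
- The arm moves only by the tool arm_command, never from a script. Its argument "increments" is a list that holds one entry, the list of rows, each a list of 6 numbers: the shift along the world's x, y, z in cm, then the turn, a rotation vector about the world's x, y, z in rad. In form: [[[dx, dy, dz, wx, wy, wz], ...]]. A call has 1 to 12 rows; each row is the pose to reach, as a shift and turn from the pose commanded when the call began; what a row does not reach only later rows make up. A row lasts 1/10 s, in which the tool goes at most 50 mm and 8.59 degrees, less where a joint would pass 70% of its speed; a pose out of reach is approached as far as the arm can. A call with a gripper value outside its range is refused whole. "gripper" is the finger opening in cm, from 0 to 8.7, set as the call begins (left out, the last holds). The fingers move at their own pace and stop on an object; "newtons" is the grip in N (left out, the last holds). Time passes only in rows, so rows that repeat a pose let the fingers close. It gives the time, the measured TCP pose, the force, the opening and the grip force at its end, in the units of the state.
- observe(): the state, without advancing time (a new reading comes with each control period).
- camera(name): name is "side" or "top" or "wrist"; returns a dict with "image" (400x640x3 uint8, red, green, blue), "K" (3x3 intrinsics, pixels), "world_from_camera" (4x4, takes a point from camera to world coordinates). Camera axes: x right, y up, looking along -z (the intrinsics and any distortion apply to the point x, -y, -z); pixel columns grow to the right and rows downward; lengths in m; the calibration is good to about 2 mm. The wrist camera is an equidistant fisheye: a pixel r from the principal point sees the ray r / f radians off the axis. A picture is of the moment at which its call begins. There is no depth.
- hand_in(): hands the job in; it is judged then, once.
The state is a dict: "time_s": time; "qpos": joint angles; "dq": joint speeds; "joint_torque": joint torques, N m; "tcp_pos": TCP position; "ee_rot": TCP orientation; "force": force on the tool from outside, world axes, zero at the start; "wrist_torque": the same for the moment, N m; "gripper_width": opening from 0.0 (shut) to 1.0 (fully open); "grasp_force": force on a finger pad.
Only numpy, scipy, OpenCV 4.12 (cv2) and the standard library are available. Lean on these libraries where they do the work, as an engineer would, in place of code of your own. Each camera call takes 0.05 s, during which the arm holds its last target. There are 200 camera calls.

## Working session

There is one attempt and no reset: what is moved stays moved. The work goes in short steps, Python scripts to look and compute and a tool call to move; the robot and the scene stay as the last step left them, time stands still between calls to the robot, and variables do not carry over. Pictures are saved under pics/ and viewed, at most 10 in all, crops included, and the job is handed in when it is done.

Besides the shell and the picture viewer there is one more tool, called after "Emit:" by a JSON object that holds its "name" and its "arguments". arm_command: Moves the arm, as the interface text tells. Its arguments: {"type":"object","properties":{"increments":{"type":"array"},"gripper":{"type":"number"},"newtons":{"type":"number"}},"required":["increments"]}

```bash
mkdir -p pics; python3 - <<'E'
from station import *
import cv2,numpy as np
for n in ("top","side"):
    c=camera(n); cv2.imwrite(f"pics/{n}0.png",c["image"][:,:,::-1]); print(n,c["K"].round(1).tolist(),c["world_from_camera"].round(4).tolist())
s=observe(); print(s["time_s"],s["tcp_pos"],s["ee_rot"],s["force"])
E
```

```text
top [[461.2, 0.0, 314.5], [0.0, 461.2, 203.7], [0.0, 0.0, 1.0]] [[-0.0805, 0.976, -0.2021, 0.2672], [-0.9967, -0.0801, 0.0103, 0.0091], [-0.0061, 0.2023, 0.9793, 1.5244], [0.0, 0.0, 0.0, 1.0]]
side [[371.3, 0.0, 319.6], [0.0, 371.3, 196.6], [0.0, 0.0, 1.0]] [[0.8601, 0.2453, -0.4472, 0.032], [-0.5099, 0.4359, -0.7416, -0.83], [0.013, 0.8659, 0.5001, 0.6621], [0.0, 0.0, 0.0, 1.0]]
0.1 [0.27611255 0.56039131 0.29151091] [ 2.26896875e-01  9.73918552e-01 -6.67536472e-04 -1.28535342e-04] [ 0.36042562 -0.20994869 -0.46068134]
```

View pics/top0.png

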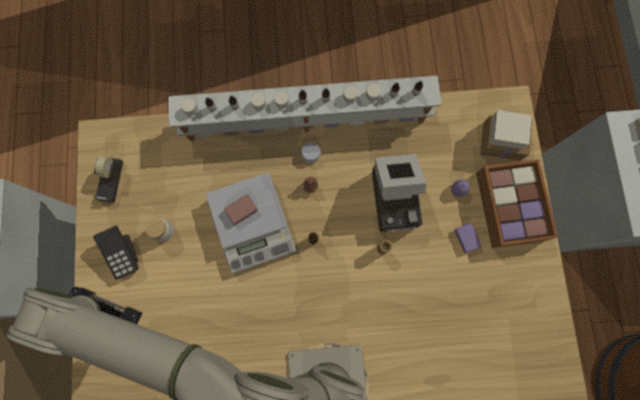

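View pics/side0.png

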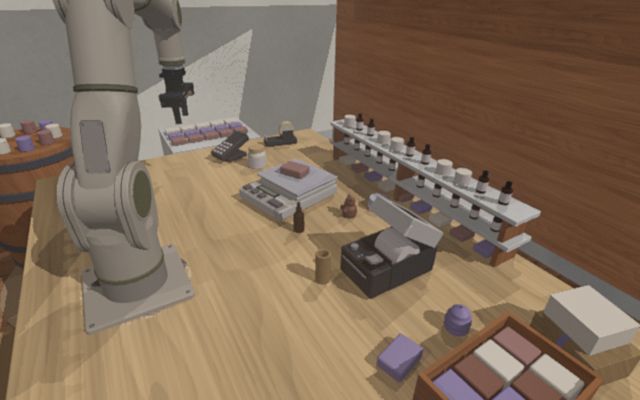

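```bash
python3 - <<'E'
import cv2,numpy as np
def crop(n,x0,y0,w,h,s):
    i=cv2.imread(f"pics/{n}0.png")[y0:y0+h,x0:x0+w]
    i=cv2.resize(i,None,fx=s,fy=s,interpolation=cv2.INTER_CUBIC)
    i=cv2.convertScaleAbs(i,alpha=1.5)
    for k in range(0,w):
        if (x0+k)%10==0: cv2.line(i,(k*s+s//2,0),(k*s+s//2,6),(0,255,255),1);cv2.putText(i,str(x0+k),(k*s-8,18),0,.35,(0,0,255),1)
    for k in range(0,h):
        if (y0+k)%10==0: cv2.line(i,(0,k*s+s//2),(6,k*s+s//2),(0,255,255),1);cv2.putText(i,str(y0+k),(8,k*s+8),0,.35,(0,0,255),1)
    return i
a=crop("top",360,145,75,110,5); b=crop("top",200,170,82+5*2-12,110,5)
b=crop("top",203,170,100,110,4)
H=max(a.shape[0],b.shape[0]); f=lambda i:cv2.copyMakeBorder(i,0,H-i.shape[0],0,5,0)
cv2.imwrite("pics/t1.png",np.hstack([f(a),f(b)]))
cv2.imwrite("pics/s1.png",crop("side",285,180,160,120,5))
E
```

```text
(no output)
```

View pics/t1.png

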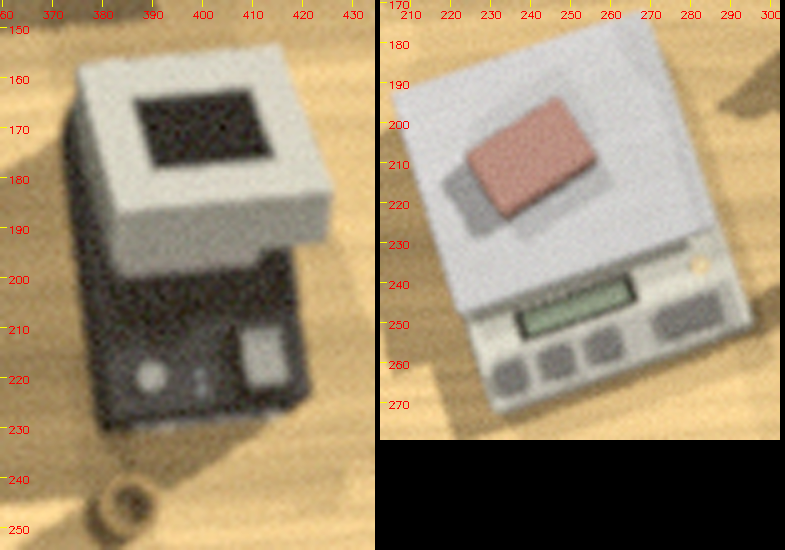

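View pics/s1.png

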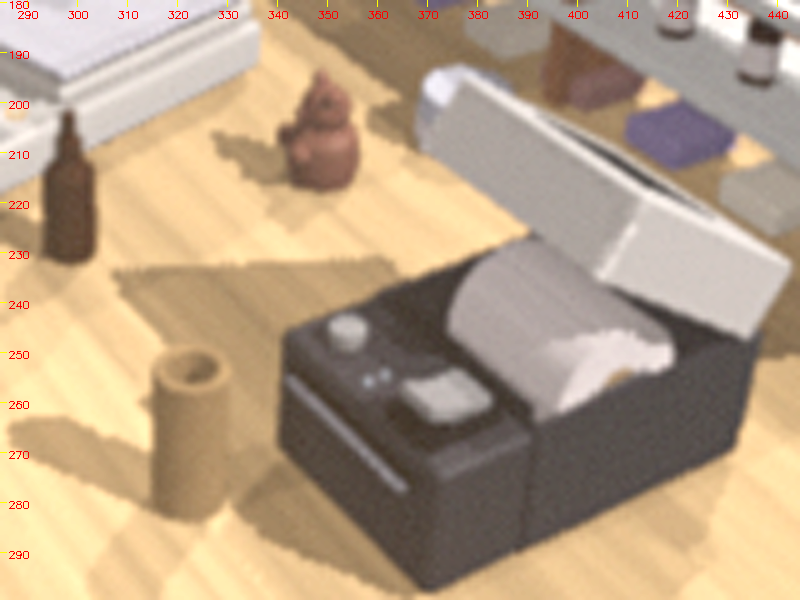

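The top view shows the scale keys in a row from (236,264) to the print key at (280,249). The printer's feed key is at (390,220) and its rocker at (413,216), with the cover open and its front edge running (384,187) to (426,184). The side view shows the printer's bottom corners at (371,298) and (432,270), and the cover's front edge from (377,195) to (414,220).

```bash
cat > h.py <<'E'
import numpy as np
from scipy.optimize import least_squares
from scipy.spatial.transform import Rotation as R
CAM={"top":([461.2,314.5,203.7],[[-0.0805,0.976,-0.2021,0.2672],[-0.9967,-0.0801,0.0103,0.0091],[-0.0061,0.2023,0.9793,1.5244]]),
"side":([371.3,319.6,196.6],[[0.8601,0.2453,-0.4472,0.032],[-0.5099,0.4359,-0.7416,-0.83],[0.013,0.8659,0.5001,0.6621]])}
def proj(n,p):
    k,T=CAM[n];T=np.array(T);q=T[:,:3].T@(np.asarray(p)-T[:,3])
    return np.array([k[1]+k[0]*q[0]/-q[2],k[2]-k[0]*q[1]/-q[2]])
def ray(n,uv,z):
    k,T=CAM[n];T=np.array(T);d=T[:,:3]@np.array([(uv[0]-k[1])/k[0],-(uv[1]-k[2])/k[0],-1]);return T[:,3]+d*(z-T[2,3])/d[2]
def W(pose,p):
    c,s=np.cos(pose[2]),np.sin(pose[2]);x,y,z=np.array(p)/1000
    return np.array([pose[0]+c*x-s*y,pose[1]+s*x+c*y,z])
def cov(a,y,b,t): return [95-a*np.cos(t)+b*np.sin(t),y,90+a*np.sin(t)+b*np.cos(t)]
E
cat > fit.py <<'E'
from h import *
P=[("top",(389.7,219.9),(-82,38,93)),("top",(412.6,216),(-77,-33,100)),("side",(354.2,244.6),(-82,38,93)),("side",(374,258.6),(-77,-33,100)),
("side",(370.6,298),(-105,-65,0)),("side",(340.8,268.8),(-105,65,0)),("side",(431.6,269.6),(105,-65,0))]
C=[("side",(376.6,194.6),(140,65,40)),("side",(413.6,219.6),(140,-65,40)),("side",(369.6,209.2),(140,65,0)),("side",(404.6,235.6),(140,-65,0)),
("top",(383.2,186.6),(140,65,40)),("top",(426,183.2),(140,-65,40)),("top",(375.2,158.2),(0,65,40)),("top",(416.6,153.6),(0,-65,40))]
def res(v):
    return np.concatenate([proj(n,W(v,p))-u for n,u,p in P]+[proj(n,W(v,cov(p[0],p[1],p[2],v[3])))-u for n,u,p in C])
r=least_squares(res,[.7,-.25,0,.7],loss="soft_l1",x_scale=.1);v=r.x
print("printer",v.round(4));print(res(v).reshape(-1,2).round(1).tolist())
S=[("top",(235.3,263.8),(-112,85,55.5)),("top",(246.8,259.8),(-112,45,55.5)),("top",(258.5,255.8),(-112,5,55.5)),("top",(279.5,248.5),(-112,-65,55.5))]
pn=[((223,248.3),(-95,107)),((286.3,227.5),(-95,-107)),((205.5,193.5),(95,107)),((270,172.5),(95,-107))]
def rs(w): return np.concatenate([proj(n,W(w,p))-u for n,u,p in S]+[proj("top",W(w,(p[0]+w[3]*1000,p[1],75)))-u for u,p in pn])
r=least_squares(rs,[.7,.2,.2,.035],loss="soft_l1",x_scale=.1);w=r.x
print("scale",w.round(4));print(rs(w).reshape(-1,2).round(1).tolist())
print("cover_front",W(v,cov(125,0,40,v[3])),"shut",W(v,(-30,0,130)));print("rocker_front",W(v,(-90,-33,103.5)));print("feed",W(v,(-82,38,93)));print("print",W(w,(-112,-65,55.5)),"keyc",W(w,(-112,5,55.5)))
print("core",ray("top",(384.5,245.5),.086),ray("side",(323,282),0),"dropper",ray("top",(313,238),.05),"bear",ray("top",(311,185),.036))
E
python3 fit.py
```

```text
printer [ 0.5757 -0.2746  0.0115  0.5783]
[[-0.0, -0.6], [-0.2, -0.7], [0.2, 0.5], [0.0, -0.7], [-1.0, 3.8], [-1.5, 1.6], [0.7, 2.2], [0.4, 0.7], [-0.1, 0.4], [-0.6, -0.3], [-0.3, -0.6], [-0.5, 0.3], [0.4, -0.3], [-0.3, -1.4], [-1.0, -0.5]]
scale [0.5265 0.2051 0.2403 0.038 ]
[[-0.5, -0.1], [0.1, -0.1], [0.5, -0.1], [0.4, 0.2], [-0.9, 0.5], [0.5, -0.0], [0.4, -0.5], [-0.9, 0.2]]
cover_front [ 0.58789594 -0.27450081  0.19182006] shut [ 0.54570981 -0.27498524  0.13      ]
rocker_front [ 0.48609267 -0.30867199  0.1035    ]
feed [ 0.49327691 -0.23758482  0.093     ]
print [0.43322957 0.11528696 0.0555    ] keyc [0.4165717  0.18327604 0.0555    ]
core [ 0.41329844 -0.21319002  0.086     ] [ 0.40953557 -0.22705811  0.        ] dropper [0.459633  0.0074671 0.05     ] bear [ 6.38566416e-01 -7.19717726e-05  3.60000000e-02]
```

Emit:
{"name": "arm_command", "arguments": {"increments": [[[1.5,-3.5,0.3,0,0,0.04],[3.2,-7.2,0.6,0,0,0.08],[5,-11,1,0,0,0.12],[6.7,-14.7,1.3,0,0,0.16],[8.4,-18.4,1.6,0,0,0.2],[10,-22,2,0,0,0.24],[11.7,-25.7,2,0,0,0.28],[13.4,-29.4,2,0,0,0.32],[15,-33,2,0,0,0.36],[16.7,-36.7,2,0,0,0.4],[18.4,-40.4,2,0,0,0.44],[20,-44,2,0,0,0.477]]], "gripper": 0, "newtons": 20}}

```text
time_s: 1.3
tcp_pos: [0.4765, 0.1189, 0.3121]
ee_rot: [-0.01, 1.0, 0.0, -0.0]
force: [0.7, 0.1, -0.5]
gripper_width: 0.031
grasp_force: 0.0
```

Emit:
{"name": "arm_command", "arguments": {"increments": [[[0.9,-3.3,0,0,0,0],[1.9,-6.6,0,0,0,0],[2.9,-10,0,0,0,0],[3.8,-13.2,0,0,0,0],[4.8,-16.5,0,0,0,0],[5.7,-20,0,0,0,0],[6.7,-23.2,0,0,0,0],[7.6,-26.5,0,0,0,0],[8.6,-30,0,0,0,0],[9.5,-33.5,0,0,0,0],[10.5,-37,0,0,0,0],[11.4,-39.5,0,0,0,0]]]}}

```text
time_s: 2.5
tcp_pos: [0.5899, -0.2768, 0.3118]
ee_rot: [-0.009, 1.0, -0.0, -0.0]
force: [0.1, 0.3, -0.6]
gripper_width: 0.005
grasp_force: 0.0
```

```bash
python3 - <<'E'
from station import *
import cv2
from h import *
s=observe(); print(s["time_s"],s["tcp_pos"],R.from_quat(s["ee_rot"]).as_matrix().round(3).tolist(),s["force"],s["qpos"],s["gripper_width"])
a=camera("top")["image"][130:250,340:460]; b=camera("side")["image"][150:300,300:450]
f=lambda i:cv2.resize(i[:,:,::-1],(400,500),interpolation=cv2.INTER_CUBIC)
cv2.imwrite("pics/c1.png",np.hstack([cv2.resize(a[:,:,::-1],(400,400)),cv2.resize(b[:,:,::-1],(400,400))]))
E
```

```text
2.5 [ 0.58991573 -0.27680235  0.31176898] [[-1.0, -0.018, -0.001], [-0.018, 1.0, -0.0], [0.001, -0.0, -1.0]] [ 0.12790588  0.30998751 -0.57524174] [-0.05722733  0.42085728  0.59153674  1.38152524 -0.23202024  1.40935021
  2.11930827] 0.004865371387768621
```

View pics/c1.png

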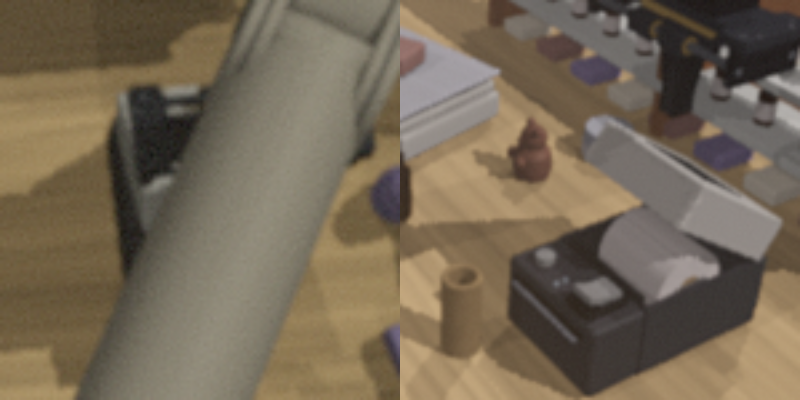

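The fingertip hangs at about (403,200) in the side view, over mid-cover and clear of it. The cover is unchanged, so I will follow its arc down.

Emit:
{"name": "arm_command", "arguments": {"increments": [[[0,0,-1.5,0,0,0],[0.2,0.1,-3,0,0,0],[0.3,0.2,-4,0,0,0],[0,0.2,-4.6,0,0,0],[-0.4,0.2,-5.2,0,0,0],[-0.8,0.2,-5.8,0,0,0],[-1.2,0.2,-6.4,0,0,0],[-1.6,0.2,-7,0,0,0],[-2,0.2,-7.6,0,0,0],[-2.3,0.2,-8.2,0,0,0],[-2.7,0.2,-8.8,0,0,0],[-3,0.2,-9.4,0,0,0]]]}}

```text
time_s: 3.8
tcp_pos: [0.5599, -0.2723, 0.2178]
ee_rot: [-0.01, 1.0, 0.0, -0.0]
force: [0.7, 0.0, 0.7]
gripper_width: 0.006
grasp_force: 0.2
```

Emit:
{"name": "arm_command", "arguments": {"increments": [[[-0.2,0,-0.5,0,0,0],[-0.4,0,-1,0,0,0],[-0.6,0,-1.4,0,0,0],[-0.8,0,-1.7,0,0,0],[-0.8,0,-1.9,0,0,0],[-0.8,0,-2,0,0,0],[-0.8,0,-2,0,0,0],[-0.8,0,-2,0,0,0]]]}}

```text
time_s: 4.6
tcp_pos: [0.5522, -0.2725, 0.1986]
ee_rot: [-0.01, 1.0, -0.0, 0.0]
force: [-3.3, -0.0, 3.8]
gripper_width: 0.009
grasp_force: 2.1
```

Emit:
{"name": "arm_command", "arguments": {"increments": [[[0,0,-0.15,0,0,0],[0,0,-0.3,0,0,0],[0,0,-0.4,0,0,0],[0,0,-0.4,0,0,0]]]}}

```text
time_s: 5.0
tcp_pos: [0.5521, -0.2727, 0.1948]
ee_rot: [-0.009, 1.0, -0.0, -0.0]
force: [-5.1, 0.7, 9.2]
gripper_width: 0.004
grasp_force: 4.6
```

Emit:
{"name": "arm_command", "arguments": {"increments": [[[0,0,0.7,0,0,0],[0,0,2,0,0,0],[0,0,4,0,0,0],[0,0,7,0,0,0],[-2,-1,7,0,0,0],[-4,-2,7,0,0,0],[-6,-3,7,0,0,0],[-6.6,-3.6,5.5,0,0,0],[-6.6,-3.6,4,0,0,0],[-6.6,-3.6,4,0,0,0]]]}}

```text
time_s: 6.0
tcp_pos: [0.4861, -0.3073, 0.2325]
ee_rot: [-0.01, 1.0, 0.001, -0.001]
force: [1.2, 0.3, 0.0]
gripper_width: 0.005
grasp_force: 0.0
```

```bash
python3 - <<'E'
from station import *
import cv2
from h import *
s=observe(); print(s["time_s"],s["tcp_pos"],s["force"])
b=camera("side")["image"][170:310,320:460,::-1]
w=camera("wrist");print(w["K"].round(1).tolist(),w["world_from_camera"].round(3).tolist());w=w["image"][:,:,::-1]
cv2.imwrite("pics/c2.png",np.hstack([cv2.resize(b,(400,400),interpolation=2),cv2.resize(w[:,120:520],(400,400))]))
v=[.5757,-.2746,.0115]
for p in [(-45,65,130),(-45,-65,130),(-45,65,90),(-45,-65,90)]:
    q=(proj("side",W(v,p))-[320,170])*400/140; print(p,q.round())
E
```

```text
6.0 [ 0.48611579 -0.30725498  0.23251497] [1.24280289 0.26678286 0.03244022]
[[309.7, 0.0, 313.3], [0.0, 309.7, 200.4], [0.0, 0.0, 1.0]] [[-0.022, -0.968, -0.249, 0.419], [1.0, -0.021, -0.006, -0.309], [0.0, -0.249, 0.968, 0.326], [0.0, 0.0, 0.0, 1.0]]
(-45, 65, 130) [117. 152.]
(-45, -65, 130) [214. 231.]
(-45, 65, 90) [114. 189.]
(-45, -65, 90) [208. 270.]
```

View pics/c2.png

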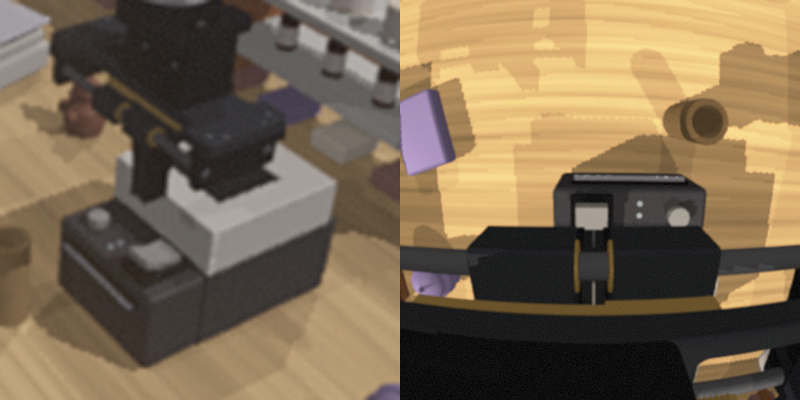

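The cover is shut: its edges lie where predicted, at (117,152) and (214,231). The fingertip stands over the rocker, which is at (590,217) in the wrist half and level with the finger centre line.

Emit:
{"name": "arm_command", "arguments": {"increments": [[[0,-0.1,-2,0,0,0],[0,-0.1,-4,0,0,0],[0,-0.1,-5,0,0,0],[0,-0.1,-5.5,0,0,0],[0,-0.1,-6,0,0,0],[0,-0.1,-6.3,0,0,0],[0,-0.1,-6.5,0,0,0],[0,-0.1,-6.6,0,0,0],[0,-0.1,-6.6,0,0,0]]]}}

```text
time_s: 7.0
tcp_pos: [0.4863, -0.3095, 0.1687]
ee_rot: [-0.01, 1.0, -0.0, 0.0]
force: [-2.5, 0.6, 4.9]
gripper_width: 0.007
grasp_force: 2.2
```

Emit:
{"name": "arm_command", "arguments": {"increments": [[[0,0,-0.15,0,0,0],[0,0,-0.3,0,0,0],[0,0,-0.4,0,0,0],[0,0,-0.4,0,0,0]]]}}

```text
time_s: 7.4
tcp_pos: [0.4863, -0.3096, 0.1652]
ee_rot: [-0.01, 1.0, 0.0, 0.0]
force: [-4.9, 2.1, 11.3]
gripper_width: 0.004
grasp_force: 5.6
```

Emit:
{"name": "arm_command", "arguments": {"increments": [[[0,0,0.8,0,0,0],[0,0,3,0,0,0],[0,0,7,0,0,0],[0,1,11,0,0,0],[0,5,12,0,0,0.03],[0,9,12,0,0,0.06],[0,13,12,0,0,0.09],[-0.5,17,12,0,0,0.12],[-1,21,12,0,0,0.15],[-1.5,25,12,0,0,0.17],[-2,29,12,0,0,0.19],[-2.5,33,12,0,0,0.22]]]}}

```text
time_s: 8.6
tcp_pos: [0.4609, 0.0223, 0.2847]
ee_rot: [-0.12, 0.993, 0.0, 0.001]
force: [0.7, -0.0, 0.4]
gripper_width: 0.003
grasp_force: 0.0
```

```bash
python3 - <<'E'
from station import *
import cv2
from h import *
s=observe(); print(s["time_s"],s["tcp_pos"],s["force"])
b=camera("side")["image"][230:310,330:410,::-1]; c=camera("top")["image"][160:280,240:360,::-1]
cv2.imwrite("pics/c3.png",np.hstack([cv2.resize(b,(400,400),interpolation=2),cv2.resize(c,(400,400))]))
E
```

```text
8.6 [0.46087385 0.02233202 0.28471772] [ 0.73499126 -0.0088604   0.44417898]
```

View pics/c3.png

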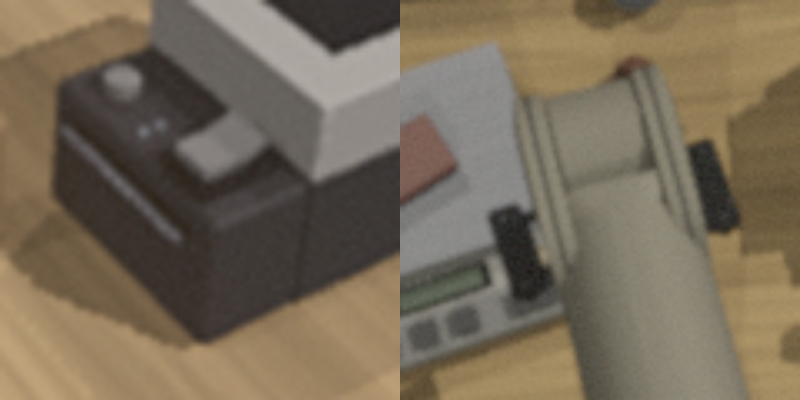

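The rocker's rear half now stands up and its front half is level, at (220,145) in the left half, so it is on. The cover is shut and the way to the print key is clear.

Emit:
{"name": "arm_command", "arguments": {"increments": [[[-1,3,0,0,0,0],[-2,6,0,0,0,0],[-2.8,9.3,-1,0,0,0],[-2.8,9.3,-4,0,0,0],[-2.8,9.3,-7,0,0,0],[-2.8,9.3,-10,0,0,0],[-2.8,9.3,-12,0,0,0],[-2.8,9.3,-14,0,0,0],[-2.8,9.3,-14.5,0,0,0],[-2.8,9.3,-14.5,0,0,0]]]}}

```text
time_s: 9.7
tcp_pos: [0.4332, 0.1133, 0.1391]
ee_rot: [-0.119, 0.993, -0.0, -0.0]
force: [0.5, 0.7, 0.2]
gripper_width: 0.008
grasp_force: 0.0
```

```bash
python3 - <<'E'
from station import *
import cv2
from h import *
s=observe(); print(s["time_s"],s["tcp_pos"],s["force"])
b=camera("side")["image"][130:250,220:340,::-1]; c=camera("wrist")["image"][:,120:520,::-1]
cv2.imwrite("pics/c4.png",np.hstack([cv2.resize(b,(400,400),interpolation=2),c]))
E
```

```text
9.7 [0.43316313 0.11329621 0.13912444] [0.48879877 0.67268425 0.22048023]
```

View pics/c4.png

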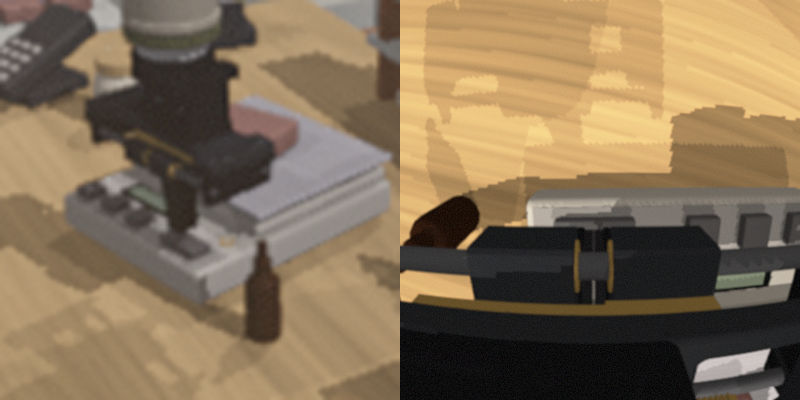

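The fingertip is over the middle of the print key, which spans x 555–635 in the wrist half with the finger at 594. It is clear of key c and the bottle.

Emit:
{"name": "arm_command", "arguments": {"increments": [[[0,0,-0.7,0,0,0],[0,0,-1.2,0,0,0],[0,0,-1.5,0,0,0],[0,0,-1.8,0,0,0],[0,0,-1.95,0,0,0],[0,0,-1.95,0,0,0]]]}}

```text
time_s: 10.4
tcp_pos: [0.4333, 0.1137, 0.1198]
ee_rot: [-0.119, 0.993, 0.0, 0.0]
force: [-1.8, -0.8, 5.4]
gripper_width: 0.008
grasp_force: 2.5
```

The force of 5.4 N means about 5–6 mm of key travel. Now I will withdraw the hand.

Emit:
{"name": "arm_command", "arguments": {"increments": [[[0,0,0.5,0,0,0],[0,0,1.5,0,0,0],[0,0,4,0,0,0],[0,0,8,0,0,0],[0,0,12,0,0,0],[0,0,16,0,0,0],[0,0,18,0,0,0],[0,0,18,0,0,0],[0,0,18,0,0,0],[0,0,18,0,0,0]]]}}

```text
time_s: 11.4
tcp_pos: [0.4327, 0.1134, 0.2988]
ee_rot: [-0.119, 0.993, -0.0, -0.001]
force: [0.1, -0.4, -0.8]
gripper_width: 0.006
grasp_force: 0.0
```

```bash
python3 - <<'E'
from station import *
import cv2
s=observe(); print(s["time_s"],s["tcp_pos"],s["force"])
b=camera("side")["image"][120:320,200:480,::-1]
cv2.imwrite("pics/c5.png",cv2.resize(b,(784,560),interpolation=2))
E
```

```text
11.4 [0.43265669 0.11344949 0.29879526] [ 0.11279208 -0.37672072 -0.79172895]
```

View pics/c5.png

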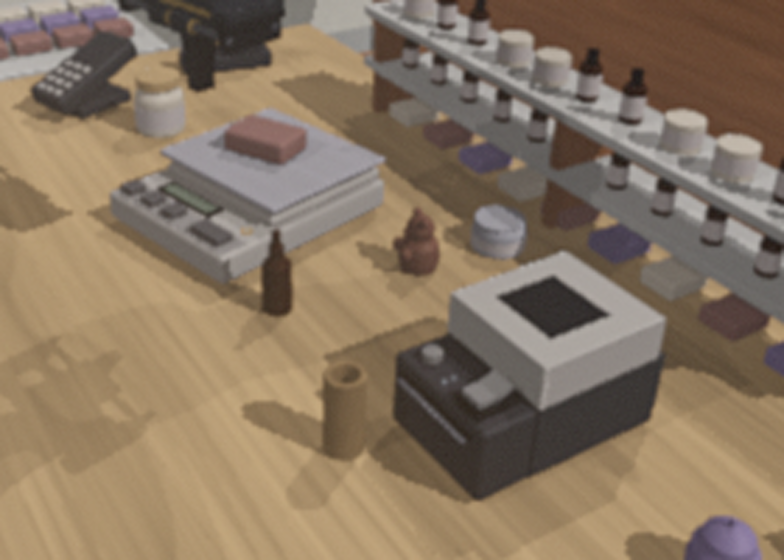

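The cover is shut at (560,320), the rocker is on at (487,390) and the print key is back up at (212,232). Nothing else has moved and the hand is clear.

```bash
python3 -c "
from station import *
print(hand_in())"
```

```text
the job is handed in; nothing more can be done
None
```

The cover is shut, the printer is switched on, the print key was tapped and the hand is clear; the job is handed in at about 11.4 s (limit 43 s), though `hand_in()` gave no verdict.

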